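Gauge a spacer collar on the stepped taper and store it

TASK

A spare spacer collar for the sole-finishing machine lies on the round cork mat. Slide it down over the tapered gauge until it truly stops, press it home there with a firm but gentle steady push (about 10 N for a second, never over 25 N), and see which of the three marked lines it stopped at. Then lift it off and set it down flat over the matching dowel: top line, thin dowel; middle line, medium dowel; bottom line, thick dowel. Leave the two collars on the card, and everything else on the bench, where they are.

Things in the scene. Friction and masses are not known exactly. Their poses are not given: they have to be found in the camera images.
- gauge: fixed steel gauge: round flange (90 mm across, 10 mm high) with an upright stepped taper, tip 87 mm high. Pointed lead, 14 mm thick at the tip, 26 mm at height 77; then straight parts 26, 31, 36 and 41 mm thick, joined by cones at heights 72-67, 61-56 and 50-45, each with a black line. Origin: on the axis, at the flange's underside on the bench; z up
- line_top (a point): the top black line, on the gauge's axis, 70 mm above the bench: the underside of a collar of 28 mm bore stops here, within 2 mm. A collar has about 1 mm play all round on the straight part above its stop, and may catch on an edge if off centre or tilted
- line_mid (a point): the middle black line, on the gauge's axis, 59 mm above the bench: the underside of a collar of 33 mm bore stops here, within 2 mm
- line_low (a point): the bottom black line, on the gauge's axis, 48 mm above the bench: the underside of a collar of 38 mm bore stops here, within 2 mm
- mat: the fixed round cork mat, 110 mm across, 4 mm thick, on which the collar to be gauged starts, near its centre. Origin: centre of its underside, on the bench
- card: a fixed flat cardboard sheet, 100 mm (its x) by 200 mm (its y), 4 mm thick, on which the other two collars lie. Origin: centre of its underside, on the bench
- stand_thin: the thinnest of three fixed storage stands, a round wooden block 84 mm across and 15 mm high with an upright wooden dowel 12 mm thick in its centre (top 45 mm above the bench); for collars that stop on the top line of the gauge. The three stands stand side by side in changing order. Origin: centre of the underside, on the bench
- stand_mid: the medium of three fixed storage stands, a round wooden block 84 mm across and 15 mm high with an upright wooden dowel 17 mm thick in its centre (top 45 mm above the bench); for collars that stop on the middle line of the gauge. The three stands stand side by side in changing order. Origin: centre of the underside, on the bench
- stand_thick: the thickest of three fixed storage stands, a round wooden block 84 mm across and 15 mm high with an upright wooden dowel 22 mm thick in its centre (top 45 mm above the bench); for collars that stop on the bottom line of the gauge. The three stands stand side by side in changing order. Origin: centre of the underside, on the bench
- collar_a: plain steel spacer collar (thick flat ring), 52 mm outside diameter, 14 mm high, 0.08 to 0.2 kg; the three are alike but for the bore, 28, 33 or 38 mm (one each; which has which is not told). One starts on the round mat, the others on the card; which one changes. Origin: on the axis, at the underside; z along the axis (up)
- collar_b: plain steel spacer collar (thick flat ring), 52 mm outside diameter, 14 mm high, 0.08 to 0.2 kg; the three are alike but for the bore, 28, 33 or 38 mm (one each; which has which is not told). One starts on the round mat, the others on the card; which one changes. Origin: on the axis, at the underside; z along the axis (up)
- collar_c: plain steel spacer collar (thick flat ring), 52 mm outside diameter, 14 mm high, 0.08 to 0.2 kg; the three are alike but for the bore, 28, 33 or 38 mm (one each; which has which is not told). One starts on the round mat, the others on the card; which one changes. Origin: on the axis, at the underside; z along the axis (up)
- hammer: a loose bench hammer lying flat, a bystander. Origin: centre of its underside
- tin: a loose closed tin, 64 mm across, 85 mm high, a bystander. Origin: centre of its underside
- cup: a loose open blue plastic cup, 76 mm across, 95 mm high, a bystander. Origin: centre of its underside
- form: a loose wooden shoe form about 230 mm long and 100 mm high, a bystander. Origin: at its middle, underside
Mind the look-alikes: they are no part of the job. What is shaped like the collar_b but turquoise is not meant. What is shaped like the stand_thin but green is not meant.

How it is judged:
On the way:
1. the collar from the mat is at its true stop on the gauge, level, pressed home with more than 5 N for 0.4 s (((z of collar_a in the frame of gauge between 0.056 and 0.0615 m and horizontal distance between collar_a and gauge below 0.003 m and angle between collar_a's own z axis and vertical below 0.08 rad and contact force between collar_a and gauge above 5 N and horizontal distance between each of collar_b, collar_c and card below 0.095 m and distance of each of collar_b, collar_c from where it was at the start of the episode below 0.03 m) or (z of collar_b in the frame of gauge between 0.045 and 0.0505 m and horizontal distance between collar_b and gauge below 0.003 m and angle between collar_b's own z axis and vertical below 0.08 rad and contact force between collar_b and gauge above 5 N and horizontal distance between each of collar_a, collar_c and card below 0.095 m and distance of each of collar_a, collar_c from where it was at the start of the episode below 0.03 m) or (z of collar_c in the frame of gauge between 0.067 and 0.0725 m and horizontal distance between collar_c and gauge below 0.003 m and angle between collar_c's own z axis and vertical below 0.08 rad and contact force between collar_c and gauge above 5 N and horizontal distance between each of collar_a, collar_b and card below 0.095 m and distance of each of collar_a, collar_b from where it was at the start of the episode below 0.03 m))), for 0.4 s.
At the end, for the whole second after the job is handed in: The mat's collar lies flat (within 0.06 rad) on the block of the stand matching its stop on the gauge, around the dowel (axes within 12 mm, underside within 3 mm of the block's top), released, at rest; the others are still on the card (within 95 mm of its centre), moved under 30 mm (((horizontal distance between collar_a and stand_mid below 0.012 m and z of collar_a in the frame of stand_mid between 0.012 and 0.018 m and angle between collar_a's own z axis and vertical below 0.06 rad and linear speed of collar_a below 0.02 m/s and horizontal distance between each of collar_b, collar_c and card below 0.095 m and distance of each of collar_b, collar_c from where it was at the start of the episode below 0.03 m) or (horizontal distance between collar_b and stand_thick below 0.012 m and z of collar_b in the frame of stand_thick between 0.012 and 0.018 m and angle between collar_b's own z axis and vertical below 0.06 rad and linear speed of collar_b below 0.02 m/s and horizontal distance between each of collar_a, collar_c and card below 0.095 m and distance of each of collar_a, collar_c from where it was at the start of the episode below 0.03 m) or (horizontal distance between collar_c and stand_thin below 0.012 m and z of collar_c in the frame of stand_thin between 0.012 and 0.018 m and angle between collar_c's own z axis and vertical below 0.06 rad and linear speed of collar_c below 0.02 m/s and horizontal distance between each of collar_a, collar_b and card below 0.095 m and distance of each of collar_a, collar_b from where it was at the start of the episode below 0.03 m))); the robot touches nothing.
It fails at once if a collar is rammed onto the gauge, with over 50 N of contact force on the taper (a steady push under 25 N stays well below this) (contact force between any of collar_a, collar_b, collar_c and gauge above 50 N).
It fails at once if the arm or fingers strike the gauge with more than 20 N (contact force between any of the fingers, the arm and gauge above 20 N).
It fails at once if two collars have been moved more than 30 mm (distance of each of collar_a, collar_b from where it was at the start of the episode above 0.03 m or distance of each of collar_b, collar_c from where it was at the start of the episode above 0.03 m or distance of each of collar_a, collar_c from where it was at the start of the episode above 0.03 m).
It fails at once if a bystander is moved more than 30 mm (distance of any of hammer, tin, cup, form from where it was at the start of the episode above 0.03 m).
It also fails if it takes over 70 s, if anything falls off the work surface, if the arm or the gripper's body presses on something with over 40 N, if the wrist force passes 120 N, or if a joint passes its speed limit or range.

ROBOT

A 6-joint arm with a two-finger parallel gripper is mounted at the origin on the work surface. World frame = base frame: x ahead of the robot, y to its left, z up, the work surface at z = 0. Lengths are in m, angles in rad, forces in N, time in s.
With the tool pointing down it reaches from about 0.35 to 0.775 m from the base axis. Payload 5.5 kg.
Tool frame: the origin (TCP) lies between the finger pads; the fingertips stand 11 mm ahead of it and the grasp point (between the pads) lies 8 mm behind it (tips_ahead is the distance from the TCP to the fingertips, in m); z points along the fingers, y is the line along which they close (so a half turn about z gives the same grasp; the last joint's range is limited). The gripper opens to 85 mm and grips with 20 to 120 N. Pads are 22 mm wide; open, the fingers measure 114 mm over their backs; the gripper's body (76 mm by 85 mm) begins 54 mm behind the grasp point. The pads swing forward as they close: fully open they stand 13 mm farther back than shut.
Start: joints at [1.086, 0.313, 0.046, 1.304, 0, 1.431], TCP at [0.194, 0.541, 0.242] pointing down, gripper open.
Joint ranges: [-2.76, 2.76], [-0.86, 1.69], [-1.03, 1.26], [-2.2, 2.34], [-1.47, 1.5], [-3.14, 3.14]. Speed limits (rad/s): [2.57, 2.57, 3.14, 3.14, 3.14, 3.14].

INTERFACE

Orientations are given as a unit quaternion [w, x, y, z].
In Python, from workcell import * gives the robot as it stands. The module is installed in compiled form; this text tells all that it offers.
- The arm moves only by the tool jog_arm, never from a script. Its argument "moves" is a list of rows, each an object with "fingers": the closure, from 0 (fully open) to 1 (shut); "slide": the shift along the tool's x, y, z in mm, a list of three; "angular": the turn, a rotation vector about the tool's x, y, z in degrees, a list of three. A call has 1 to 10 rows; each row is the pose to reach, as a shift and turn from the pose commanded when the call began, along the tool's axes at that moment; what a row does not reach only later rows make up. A row lasts 1/12 s, in which the tool goes at most 41.7 mm and 7.16 degrees, less where a joint would pass 70% of its speed; a pose out of reach is approached as far as the arm can. A call with a gripper value outside its range is refused whole. The fingers move at their own pace and stop on an object; "squeeze" is the grip in N (left out, the last holds). Time passes only in rows, so rows that repeat a pose let the fingers close. It gives the time, the measured TCP pose, the force, the opening and the grip force at its end, in the units of the state.
- get_state(): the state, without advancing time (a new reading comes with each control period).
- read_camera(name): name is "scene" or "side" or "wrist"; returns a dict with "color" (400x640x3 uint8, red, green, blue), "fovy" (degrees; the focal length in pixels is half the picture's height over the tangent of half this angle, whatever the lens; pixels are square), "cx", "cy" (the principal point, pixels), "world_from_camera" (4x4, takes a point from camera to world coordinates); the wrist camera has in their place "tool_from_camera" (4x4, takes a point from camera to tool coordinates, whose origin is the TCP and whose axes are the flange's). Camera axes: x right, y down, z forward; pixel columns grow to the right and rows downward; lengths in m; the calibration is good to about 2 mm. A picture is of the moment at which its call begins: read the wrist's pose just before it. There is no depth.
- hand_in(): hands the job in; it is judged then, once.
Trained networks look in a picture, given as the dict that the camera call returned (one of the last four; its "shot" number tells which), for a name from the list of things; names that differ only in an ending like _2 or _b are one class to them, and where a whole thing is asked for, a point or a joint stands for the part that bears it (a point fixed in the world has none). Each returns a list of dicts, best first, with "p" (0 to 1); they miss things now and then, are a little off and sometimes report something else, mostly with a low value. They report only what shows in the picture. A call takes as long as a camera call. They do not tell look-alikes from the thing itself.
- look_for(target, picture): "point" ([column, row] in pixels, amid what is visible of it).
- tip_of(target, picture): "point" ([column, row] in pixels: a listed point, or the origin of a listed thing).
The state is a dict: "clock": time; "joint_pos": joint angles; "qvel": joint speeds; "tau": joint torques, N m; "tcp_pos": TCP position; "orientation": TCP orientation; "wrist_force": force on the tool from outside, world axes, zero at the start; "ft_torque": the same for the moment, N m; "finger_gap": finger opening in m; "grip_force": force on a finger pad.
Only numpy, scipy, OpenCV 4.12 (cv2) and the standard library are available. Lean on these libraries where they do the work, as an engineer would, in place of code of your own. Each camera call takes 0.05 s, during which the arm holds its last target. There are 200 camera calls.

## Working session

There is one attempt and no reset: what is moved stays moved. The work goes in short steps, Python scripts to look and compute and a tool call to move; the robot and the scene stay as the last step left them, time stands still between calls to the robot, and variables do not carry over. Pictures are saved under pics/ and viewed, at most 10 in all, crops included, and the job is handed in when it is done.

Besides the shell and the picture viewer there is one more tool, called after "Request:" as name([rows], argument=value, ...), one row to a line, values as JSON. jog_arm: Moves the arm, as the interface text tells. Its arguments: {"type":"object","properties":{"moves":{"type":"array","items":{"type":"object","properties":{"fingers":{"type":"number"},"slide":{"type":"array","items":{"type":"number"}},"angular":{"type":"array","items":{"type":"number"}}}}},"squeeze":{"type":"number"}},"required":["moves"]}

```bash
mkdir -p pics
cat > h.py <<'E'
from workcell import *
import numpy as np, cv2
from scipy.spatial.transform import Rotation as R
def cam(n):
    s=get_state(); p=read_camera(n)
    if n=="wrist":
        T=np.eye(4); q=s["orientation"]; T[:3,:3]=R.from_quat([q[1],q[2],q[3],q[0]]).as_matrix(); T[:3,3]=s["tcp_pos"]
        p["T"]=T@np.array(p["tool_from_camera"])
    else: p["T"]=np.array(p["world_from_camera"])
    p["f"]=200/np.tan(np.radians(p["fovy"])/2); return p
def save(p,n): cv2.imwrite("pics/"+n,p["color"][:,:,::-1])
def at(p,px,z):
    d=p["T"][:3,:3]@np.array([(px[0]-p["cx"])/p["f"],(px[1]-p["cy"])/p["f"],1]); o=p["T"][:3,3]
    return o+d*(z-o[2])/d[2]
def proj(p,X):
    c=np.linalg.inv(p["T"])@np.append(X,1); return c[:2]/c[2]*p["f"]+[p["cx"],p["cy"]]
E
python3 - <<'E'
from h import *
s=get_state(); print(s)
for n in("scene","side"):
    p=cam(n); save(p,n+"0.png"); print(n,p["T"].round(3).tolist())
    for t,z in(("gauge",0),("line_mid",.059),("mat",0),("card",0),("stand_thin",0),("stand_mid",0),("stand_thick",0),("collar_a",.004),("hammer",0),("tin",0),("cup",0),("form",0)):
        for r in tip_of(t,p)[:5]:
            if r["p"]>.15: print(t,round(r["p"],2),np.round(r["point"]),at(p,r["point"],z)[:2].round(3))
E
```

```text
{'clock': 0.0, 'joint_pos': array([ 1.08641577e+00,  3.14025102e-01,  4.49559478e-02,  1.30359525e+00,
       -3.95413773e-05,  1.43119620e+00]), 'qvel': array([ 1.38160460e-03,  1.47539868e-03,  8.63389131e-05,  5.61724426e-04,
       -1.43227723e-03, -2.50401375e-04]), 'tau': array([ 1.84377968e-03, -4.80614483e+01,  2.98541701e+01,  1.90363079e-02,
        6.20618198e-05, -1.52196156e-05]), 'tcp_pos': array([0.19412841, 0.54070565, 0.24138538]), 'orientation': array([-2.67890176e-04,  1.71537529e-01,  9.85177143e-01, -8.95016108e-04]), 'wrist_force': array([-0.08723129, -0.11772462,  0.16703727]), 'ft_torque': array([-0.03436633, -0.00538727,  0.02188766]), 'grip_force': 0.0, 'finger_gap': 0.08538121750980897}
scene [[-0.055, 0.701, -0.711, 1.348], [0.998, 0.023, -0.054, 0.088], [-0.022, -0.712, -0.701, 0.908], [0.0, 0.0, 0.0, 1.0]]
line_mid 0.66 [360. 181.] [0.436 0.148]
mat 0.94 [277. 201.] [ 0.482 -0.14 ]
card 0.91 [236. 232.] [ 0.625 -0.254]
stand_thin 0.92 [370. 262.] [0.723 0.173]
stand_thin 0.83 [368. 231.] [0.606 0.173]
stand_mid 0.87 [337. 230.] [0.606 0.074]
stand_thick 
[... 551 characters left out ...]
63, 0.732], [0.0, 0.0, 0.0, 1.0]]
gauge 0.8 [274. 213.] [0.455 0.151]
line_mid 0.78 [274. 198.] [0.454 0.141]
mat 0.57 [353. 265.] [ 0.457 -0.158]
card 0.89 [419. 255.] [ 0.608 -0.254]
stand_thin 0.93 [306. 188.] [0.616 0.183]
stand_thin 0.86 [336. 177.] [0.733 0.165]
stand_mid 0.58 [326. 204.] [0.599 0.076]
collar_a 0.78 [397. 246.] [ 0.59  -0.194]
collar_a 0.73 [306. 244.] [ 0.424 -0.023]
collar_a 0.68 [353. 257.] [ 0.476 -0.142]
collar_a 0.62 [180. 193.] [0.311 0.438]
collar_a 0.61 [440. 261.] [ 0.621 -0.307]
hammer 0.56 [426. 324.] [ 0.431 -0.393]
tin 0.58 [251. 185.] [0.502 0.325]
cup 0.63 [263. 161.] [0.63  0.423]
form 0.81 [182. 189.] [0.329 0.458]
form 0.6 [357. 221.] [ 0.602 -0.044]
```

View pics/scene0.png

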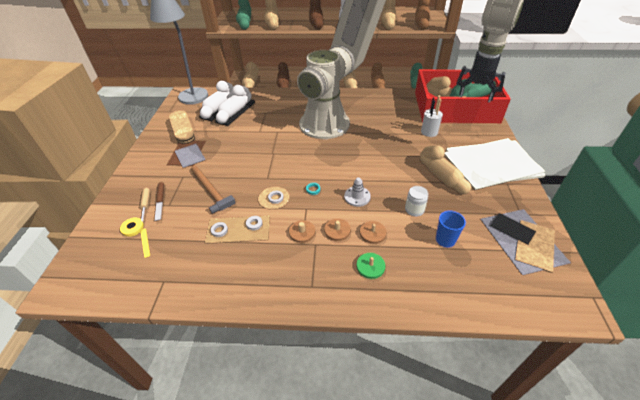

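View pics/side0.png

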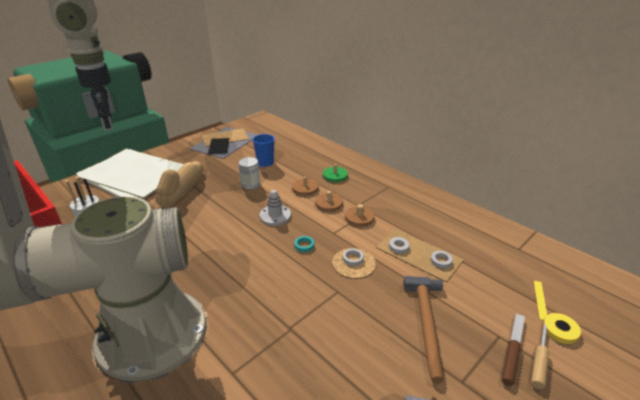

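The ring could be confused with others. In the scene picture the candidates are the mat ring (277,198), the card rings (219,229) and (254,223), and the turquoise look-alike (313,188). I choose the ring on the round mat at about (0.475,-0.14). The green stand at (370,262) is excluded. I'll go there and check the choice with the wrist camera.

Request:
jog_arm([
  {"slide": [-24,-27,0],"fingers": 0},
  {"slide": [-52,-58,0],"fingers": 0},
  {"slide": [-80,-88,0],"fingers": 0},
  {"slide": [-107,-118,0],"fingers": 0},
  {"slide": [-135,-149,0],"fingers": 0},
  {"slide": [-163,-180,0],"fingers": 0},
  {"slide": [-190,-210,0],"fingers": 0},
  {"slide": [-218,-240,0],"fingers": 0},
  {"slide": [-246,-271,0],"fingers": 0},
  {"slide": [-265,-290,0],"fingers": 0},
])

```text
schema error: expected keys fingers, slide, angular
```

Run:
```python
from h import *
p=cam("wrist"); s=get_state(); print(s["clock"],s["tcp_pos"],s["orientation"]); print(np.round(p["tool_from_camera"],3),p["fovy"]); save(p,"w1.png")
for t,z in(("gauge",0),("line_top",.07),("line_mid",.059),("line_low",.048)):
    for r in tip_of(t,p)[:3]: print(t,round(r["p"],2),np.round(r["point"]),at(p,r["point"],z)[:2].round(4))
```

```text
1.35 [0.19437977 0.54118166 0.24231688] [1.52372978e-05 1.71556966e-01 9.85174201e-01 3.50219829e-05]
[[ 0.001 -0.958 -0.286  0.072]
 [ 1.     0.001 -0.     0.   ]
 [ 0.    -0.286  0.958 -0.132]
 [ 0.     0.     0.     1.   ]] 70.6491395790577
gauge 0.98 [152. 390.] [0.4499 0.1401]
line_mid 0.53 [153. 391.] [0.4015 0.207 ]
```

View pics/w1.png

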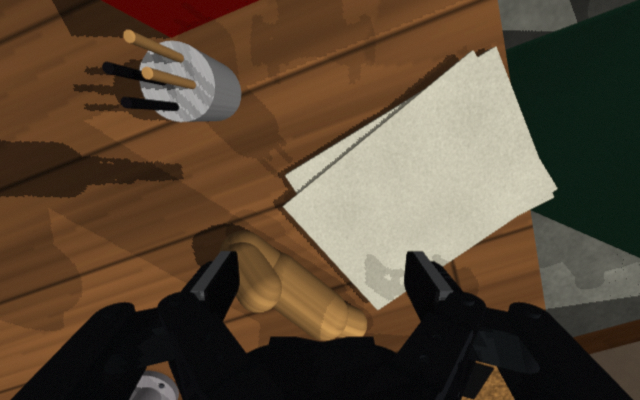

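Request:
jog_arm([
  {"slide": [-24,-27,0],"fingers": 0,"angular": [0,0,0]},
  {"slide": [-52,-58,0],"fingers": 0,"angular": [0,0,0]},
  {"slide": [-80,-88,0],"fingers": 0,"angular": [0,0,0]},
  {"slide": [-107,-118,0],"fingers": 0,"angular": [0,0,0]},
  {"slide": [-135,-149,0],"fingers": 0,"angular": [0,0,0]},
  {"slide": [-163,-180,0],"fingers": 0,"angular": [0,0,0]},
  {"slide": [-190,-210,0],"fingers": 0,"angular": [0,0,0]},
  {"slide": [-218,-240,0],"fingers": 0,"angular": [0,0,0]},
  {"slide": [-246,-271,0],"fingers": 0,"angular": [0,0,0]},
  {"slide": [-265,-290,0],"fingers": 0,"angular": [0,0,0]},
])

```text
clock: 2.38
tcp_pos: [0.3463, 0.176, 0.2426]
orientation: [0.001, 0.172, 0.985, -0.0]
wrist_force: [0.3, 1.6, -0.2]
finger_gap: 0.0856
grip_force: 0.0
```

Request:
jog_arm([
  {"slide": [-27,-28,0],"fingers": 0,"angular": [0,0,0]},
  {"slide": [-54,-58,0],"fingers": 0,"angular": [0,0,0]},
  {"slide": [-82,-88,0],"fingers": 0,"angular": [0,0,0]},
  {"slide": [-109,-118,0],"fingers": 0,"angular": [0,0,0]},
  {"slide": [-136,-149,0],"fingers": 0,"angular": [0,0,0]},
  {"slide": [-163,-180,0],"fingers": 0,"angular": [0,0,0]},
  {"slide": [-190,-210,0],"fingers": 0,"angular": [0,0,0]},
  {"slide": [-215,-240,0],"fingers": 0,"angular": [0,0,0]},
  {"slide": [-230,-255,0],"fingers": 0,"angular": [0,0,0]},
  {"slide": [-230,-255,0],"fingers": 0,"angular": [0,0,0]},
])

```text
clock: 3.22
tcp_pos: [0.4778, -0.1434, 0.2419]
orientation: [0.001, 0.174, 0.985, -0.001]
wrist_force: [1.2, 0.1, -0.2]
finger_gap: 0.0853
grip_force: 0.0
```

Run:
```python
from h import *
p=cam("wrist"); s=get_state(); print(s["clock"],s["tcp_pos"],s["orientation"]);save(p,"w2.png")
for t,z in(("collar_a",.004),("mat",0)):
    for r in tip_of(t,p)[:3]: print(t,round(r["p"],2),np.round(r["point"]),at(p,r["point"],z)[:2].round(4))
```

```text
3.2667 [ 0.47660245 -0.14118253  0.24180988] [-8.04555259e-05  1.73308514e-01  9.84867578e-01  7.68676216e-05]
collar_a 0.98 [312. 168.] [ 0.4651 -0.1512]
collar_a 0.83 [397.  99.] [ 0.4207 -0.0233]
collar_a 0.78 [255. 301.] [ 0.6266 -0.3054]
mat 0.8 [312. 168.] [ 0.4656 -0.152 ]
```

View pics/w2.png

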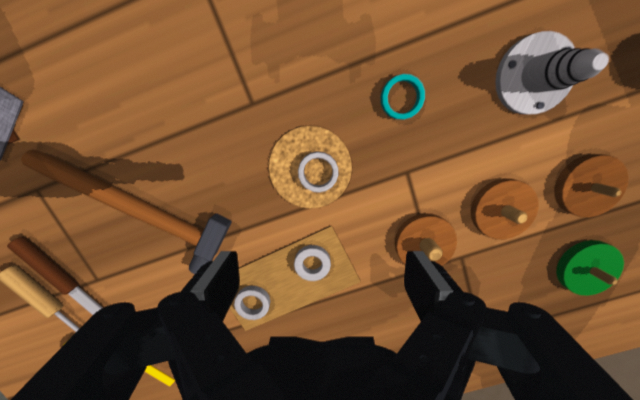

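The wrist view shows the chosen steel ring on the mat at (319,172). The other rings are turquoise at (403,97) and the card rings at (312,263) and (251,303). The gauge flange is at (538,73), and the stands are at (425,242), (505,208) and (592,185). Next I'll measure precisely with ellipse fits.

```bash
cat >> h.py <<'E'
def rings(p,box,z,thr=60,name=None,smin=110):
    """ellipse fits of grey contours in box -> world centre & diameters at height z"""
    x0,y0,x1,y1=box; c=np.ascontiguousarray(p["color"][y0:y1,x0:x1]); hsv=cv2.cvtColor(c,cv2.COLOR_RGB2HSV)
    m=((hsv[...,1]<thr)&(hsv[...,2]>smin)).astype(np.uint8)*255
    cs,_=cv2.findContours(m,cv2.RETR_CCOMP,cv2.CHAIN_APPROX_NONE); out=[]
    for k in cs:
        if len(k)<40: continue
        w=np.array([at(p,q[0]+[x0,y0],z)[:2] for q in k])*1000
        (u,v),(a,b),_=cv2.fitEllipse(w.astype(np.float32)); out.append((round(u,1),round(v,1),round(a,1),round(b,1),len(k)))
    return out
E
python3 - <<'E'
from h import *
p=cam("wrist"); s=get_state(); print(s["clock"],s["tcp_pos"])
print("mat ring",rings(p,(275,130,350,205),.018))
print("card",rings(p,(285,235,340,285),.018),rings(p,(225,275,275,325),.018))
print("flange",rings(p,(490,20,585,125),.01,70))
for t,z in(("gauge",0),("line_top",.07),("line_low",.048),("stand_thin",0),("stand_mid",0),("stand_thick",0)):
    for r in tip_of(t,p)[:2]: print(t,round(r["p"],2),np.round(r["point"]),at(p,r["point"],z)[:2].round(4))
p=cam("scene"); print("scene ring",rings(p,(262,185,292,208),.018))
E
```

```text
3.4167 [ 0.47545227 -0.138215    0.24220449]
mat ring [(470.5, -145.7, 50.0, 50.7, 112), (470.7, -145.5, 37.5, 39.1, 82)]
card [(591.1, -198.4, 49.3, 51.6, 100), (591.4, -198.3, 27.2, 30.2, 55)] [(622.6, -304.9, 48.3, 54.6, 101), (623.4, -305.6, 30.6, 35.1, 59)]
flange [(478.1, 130.6, 28.6, 90.2, 151), (419.3, 146.5, 23.5, 73.9, 137)]
gauge 0.79 [531.  82.] [0.4534 0.1432]
gauge 0.49 [283. 284.] [ 0.6139 -0.249 ]
line_top 0.79 [577.  71.] [0.4501 0.1393]
line_low 0.6 [559.  74.] [0.4498 0.139 ]
stand_thin 0.81 [578. 270.] [0.7389 0.1729]
stand_thin 0.59 [582. 188.] [0.6117 0.1897]
stand_mid 0.92 [495. 214.] [0.6098 0.0723]
stand_thick 0.8 [420. 244.] [ 0.6197 -0.0383]
scene ring []
```

Request:
jog_arm([
  {"slide": [1,-4,30],"fingers": 0.2,"angular": [0,0,0]},
  {"slide": [2,-8,65],"fingers": 0.3,"angular": [0,0,0]},
  {"slide": [2,-9,100],"fingers": 0.3,"angular": [0,0,0]},
  {"slide": [2,-9,130],"fingers": 0.3,"angular": [0,0,0]},
  {"slide": [2,-9,142],"fingers": 0.3,"angular": [0,0,0]},
  {"slide": [2,-9,142],"fingers": 0.3,"angular": [0,0,0]},
  {"slide": [2,-9,142],"fingers": 0.3,"angular": [0,0,0]},
])

```text
clock: 4.35
tcp_pos: [0.4707, -0.1465, 0.1]
orientation: [-0.001, 0.171, 0.985, 0.0]
wrist_force: [-0.5, -1.6, 0.6]
finger_gap: 0.0598
grip_force: 0.0
```

Run:
```python
from h import *
p=cam("wrist"); s=get_state(); print(s["clock"],s["tcp_pos"],s["finger_gap"],s["orientation"]);save(p,"w3.png")
e=proj(p,[.4706,-.1456,.018]); print(e); b=[int(e[0])-70,int(e[1])-70,int(e[0])+70,int(e[1])+70]
print(rings(p,b,.018))
```

```text
4.4 [ 0.47165606 -0.14693759  0.10111039] 0.059667154728848634 [ 4.61500211e-04  1.71410760e-01  9.85199538e-01 -9.57602455e-05]
[321.79356216 212.53581683]
[(470.9, -145.9, 50.3, 51.0, 180), (471.1, -145.6, 36.6, 39.1, 133)]
```

View pics/w3.png

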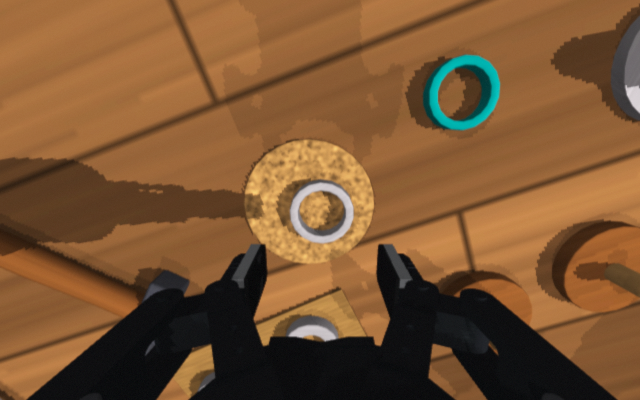

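The collar at (322,212) is centred between the fingers, and its bore measures about 38 mm. I'm descending.

Request:
jog_arm([
  {"slide": [1,1,25],"fingers": 0.3,"angular": [0,0,0]},
  {"slide": [1,1,50],"fingers": 0.3,"angular": [0,0,0]},
  {"slide": [1,1,68],"fingers": 0.3,"angular": [0,0,0]},
  {"slide": [1,1,78],"fingers": 0.3,"angular": [0,0,0]},
  {"slide": [1,1,82],"fingers": 0.3,"angular": [0,0,0]},
  {"slide": [1,1,82],"fingers": 0.3,"angular": [0,0,0]},
  {"slide": [1,1,82],"fingers": 0.3,"angular": [0,0,0]},
])

```text
clock: 4.98
tcp_pos: [0.4716, -0.146, 0.0195]
orientation: [0.001, 0.172, 0.985, -0.0]
wrist_force: [-0.4, -0.5, -0.0]
finger_gap: 0.0598
grip_force: 0.0
```

Request:
jog_arm([
  {"slide": [0,0,1],"fingers": 0.3,"angular": [0,0,0]},
  {"slide": [0,0,1],"fingers": 0.3,"angular": [0,0,0]},
  {"slide": [0,0,1],"fingers": 0.3,"angular": [0,0,0]},
])

```text
clock: 5.23
tcp_pos: [0.4711, -0.1458, 0.0181]
orientation: [0.001, 0.172, 0.985, -0.0]
wrist_force: [0.1, -0.2, -0.3]
finger_gap: 0.0598
grip_force: 0.0
```

Request:
jog_arm([
  {"slide": [0,0,1],"fingers": 0.3,"angular": [0,0,0]},
  {"slide": [0,0,1],"fingers": 0.3,"angular": [0,0,0]},
  {"slide": [0,0,1],"fingers": 0.3,"angular": [0,0,0]},
])

```text
clock: 5.48
tcp_pos: [0.4705, -0.1455, 0.0163]
orientation: [0.0, 0.172, 0.985, 0.0]
wrist_force: [-0.3, -0.1, -0.2]
finger_gap: 0.0596
grip_force: 0.0
```

Request:
jog_arm([
  {"slide": [0,0,0],"fingers": 0.5,"angular": [0,0,0]},
  {"slide": [0,0,0],"fingers": 0.7,"angular": [0,0,0]},
  {"slide": [0,0,0],"fingers": 0.7,"angular": [0,0,0]},
  {"slide": [0,0,0],"fingers": 0.7,"angular": [0,0,0]},
], squeeze=50)

```text
clock: 5.82
tcp_pos: [0.4706, -0.1455, 0.0169]
orientation: [0.0, 0.172, 0.985, 0.0]
wrist_force: [-1.7, 0.7, 7.1]
finger_gap: 0.0489
grip_force: 51.5
```

Request:
jog_arm([
  {"slide": [0,0,-4],"fingers": 0.7,"angular": [0,0,0]},
  {"slide": [0,0,-25],"fingers": 0.7,"angular": [0,0,0]},
  {"slide": [0,0,-60],"fingers": 0.7,"angular": [0,0,0]},
  {"slide": [0,0,-95],"fingers": 0.7,"angular": [0,0,0]},
  {"slide": [0,0,-130],"fingers": 0.7,"angular": [0,0,0]},
  {"slide": [0,0,-150],"fingers": 0.7,"angular": [0,0,0]},
  {"slide": [0,0,-150],"fingers": 0.7,"angular": [0,0,0]},
])

```text
clock: 6.4
tcp_pos: [0.4732, -0.1468, 0.1714]
orientation: [0.004, 0.172, 0.985, -0.001]
wrist_force: [-0.4, -0.6, -0.8]
finger_gap: 0.0491
grip_force: 52.2
```

Run:
```python
from h import *
p=cam("wrist"); s=get_state(); print(s["clock"],s["tcp_pos"],s["finger_gap"],s["grip_force"],s["wrist_force"])
cv2.imwrite("pics/w4.png",cv2.resize(p["color"][150:350,160:480,::-1],None,fx=2.5,fy=2.5))
s=cam("side"); q=proj(s,get_state()["tcp_pos"]).astype(int); print(q)
c=s["color"][max(q[1]-60,0):q[1]+60,max(q[0]-80,0):q[0]+80,::-1]; cv2.imwrite("pics/s4.png",cv2.resize(c,None,fx=5,fy=5))
```

```text
6.45 [ 0.47211675 -0.14633348  0.1688152 ] 0.04869614250371005 52.19381360337138 [ 0.81091967 -0.05089914 -1.96580707]
[355 206]
```

View pics/w4.png

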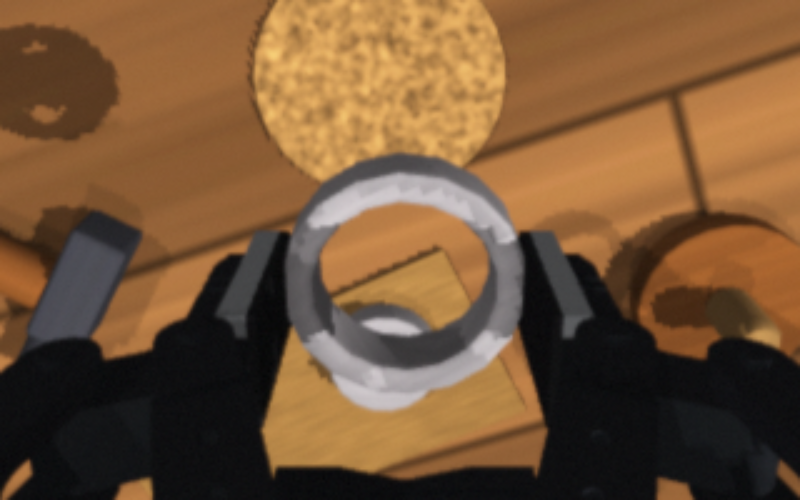

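View pics/s4.png

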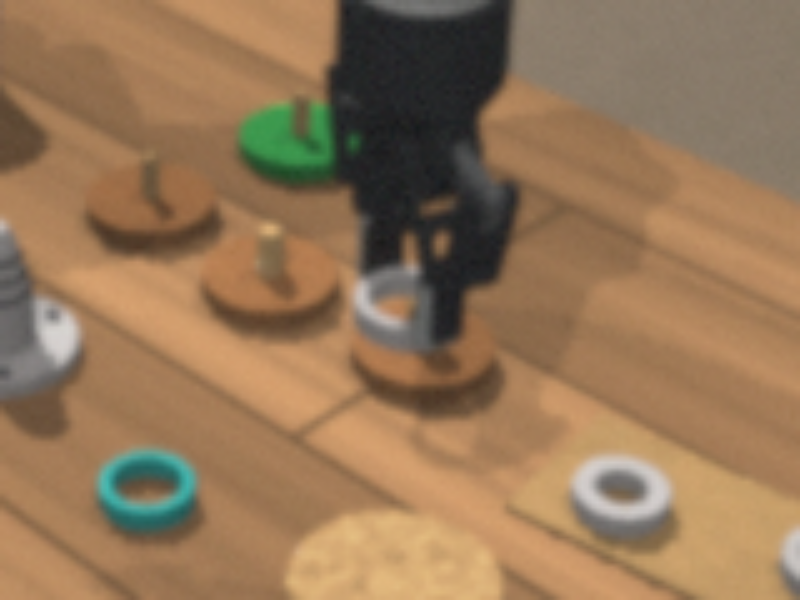

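The collar is gripped and lifted, looks about level, and sits around (400,275) in the crop. The mat is empty. I'm moving to where the wrist camera hangs nearly over the gauge.

Request:
jog_arm([
  {"slide": [3,25,-5],"fingers": 0.7,"angular": [0,0,0]},
  {"slide": [6,60,-10],"fingers": 0.7,"angular": [0,0,0]},
  {"slide": [10,97,-20],"fingers": 0.7,"angular": [0,0,0]},
  {"slide": [15,135,-20],"fingers": 0.7,"angular": [0,0,0]},
  {"slide": [20,173,-20],"fingers": 0.7,"angular": [0,0,0]},
  {"slide": [24,210,-20],"fingers": 0.7,"angular": [0,0,0]},
  {"slide": [28,245,-20],"fingers": 0.7,"angular": [0,0,0]},
  {"slide": [31,275,-20],"fingers": 0.7,"angular": [0,0,0]},
  {"slide": [33,292,-20],"fingers": 0.7,"angular": [0,0,0]},
  {"slide": [33,292,-20],"fingers": 0.7,"angular": [0,0,0]},
])

```text
clock: 7.33
tcp_pos: [0.5373, 0.1436, 0.1837]
orientation: [-0.002, 0.169, 0.986, 0.0]
wrist_force: [0.7, -0.5, -0.0]
finger_gap: 0.049
grip_force: 52.2
```

Run:
```python
from h import *
import pickle
read_camera("wrist")
p=cam("wrist"); s=get_state(); print(s["clock"],s["tcp_pos"],s["orientation"],s["finger_gap"],s["grip_force"],s["wrist_force"])
save(p,"w5.png"); pickle.dump((p,s),open("w5.pkl","wb"))
for t,z in(("gauge",0),("line_top",.07),("line_mid",.059),("line_low",.048)):
    for r in tip_of(t,p)[:1]: print(t,round(r["p"],2),np.round(r["point"]),at(p,r["point"],z)[:2].round(4))
```

```text
7.4333 [0.53684713 0.14071672 0.18409261] [-1.87822722e-03  1.70721792e-01  9.85317200e-01 -7.45982972e-04] 0.049298583055771554 52.24290020763874 [-0.17603802  0.44631262 -0.8699926 ]
gauge 0.88 [289. 112.] [0.4506 0.1358]
line_top 0.82 [281. 110.] [0.4506 0.1373]
line_mid 0.96 [286. 111.] [0.4523 0.1391]
line_low 0.74 [283. 112.] [0.4509 0.1358]
```

View pics/w5.png

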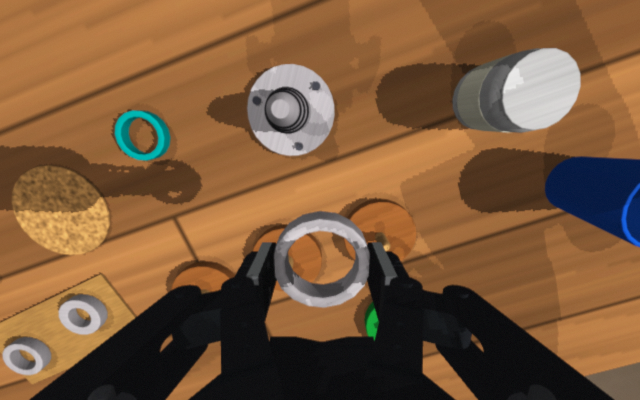

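The gauge flange is at (291,110) with its tip at about (283,108), and the held ring is at (322,258). Next I'll fit the flange, and fit the ring's pose in the tool frame.

```bash
cat > fit.py <<'E'
from h import *
import pickle
from scipy.optimize import minimize
def ringfit(p,x0=(0,0,-.008,0,0),r=(.026,.019),box=(255,195,390,320)):
    C=np.array(p["tool_from_camera"]); Ci=np.linalg.inv(C); a,b,c,d=box; S=4
    im=cv2.GaussianBlur(np.ascontiguousarray(p["color"][b:d,a:c]),(3,3),0).astype(int)
    sat=im.max(2)-im.min(2); m=((sat<32)&(im.max(2)>75)).astype(np.float32)
    m[:, :276-a]=0; m[:,368-a:]=0
    th=np.linspace(0,2*np.pi,72)
    def pr(X):
        X=X@Ci[:3,:3].T+Ci[:3,3]; return np.round(((X[:,:2]/X[:,2:]*p["f"]+[p["cx"],p["cy"]]-[a,b]+.5)*S)).astype(np.int32)
    def ren(v):
        # tool z points down: collar "up" is -z
        Q=R.from_rotvec([v[3],v[4],0]).as_matrix(); out=[]
        for rr in r:
            out.append([pr(np.c_[rr*np.cos(th),rr*np.sin(th),0*th+h]@Q.T+v[:3]) for h in(-.007,.007)])
        M=np.zeros(((d-b)*S,(c-a)*S),np.uint8); cv2.fillConvexPoly(M,cv2.convexHull(np.vstack(out[0])),255)
        A=np.zeros_like(M);B=np.zeros_like(M); cv2.fillConvexPoly(A,out[1][0],255); cv2.fillConvexPoly(B,out[1][1],255)
        M[(A>0)&(B>0)]=0; M=cv2.resize(M,(c-a,d-b),interpolation=cv2.INTER_AREA)/255.
        M[:, :276-a]=0; M[:,368-a:]=0; return M
    sc=np.array([.004,.004,.006,.08,.08])
    f=lambda u: ((ren(u*sc)-m)**2).sum()
    best=min((minimize(f,np.array(x0)/sc+np.array([0,0,k,0,l]),method="Nelder-Mead",options=dict(maxiter=600,initial_simplex=None,xatol=.01,fatol=.1)) for k in(-.5,.5) for l in(-1,1)),key=lambda o:o.fun)
    v=best.x*sc
    cv2.imwrite("pics/fit.png",cv2.resize(np.hstack([m,ren(v)])*255,None,fx=3,fy=3)); return v,best.fun,m.sum()
E
python3 - <<'E'
from fit import *
p,s=pickle.load(open("w5.pkl","rb"))
print(ringfit(p))
print("flange",rings(p,(240,58,342,164),.01,70,smin=100), "flange lo",rings(p,(240,58,342,164),.01,50,smin=130))
h=proj(p,[.4506,.1365,.087]); print("tip px for est",h, "tip 283,108 ->",at(p,(283,108),.087))
E
```

```text
(array([ 1.84659436e-05,  2.15260008e-05,  5.22609225e-03,  3.83265923e-04,
       -1.38024829e-02]), np.float64(996.7552172241446), np.float32(3905.0))
flange [(536.9, 310.5, 114.2, 353.0, 54), (447.4, 135.9, 31.2, 35.3, 52), (445.8, 134.1, 27.8, 31.3, 85), (450.8, 138.5, 89.5, 89.7, 253), (448.3, 134.7, 46.7, 47.6, 133)] flange lo [(445.6, 134.8, 25.3, 28.5, 78), (450.9, 139.3, 84.2, 84.8, 348)]
tip px for est [277.21214757 109.3092882 ] tip 283,108 -> [0.45120062 0.14107004 0.087     ][ WARN:0@2.341] global loadsave.cpp:1063 imwrite_ Unsupported depth image for selected encoder is fallbacked to CV_8U.
```

View pics/fit.png

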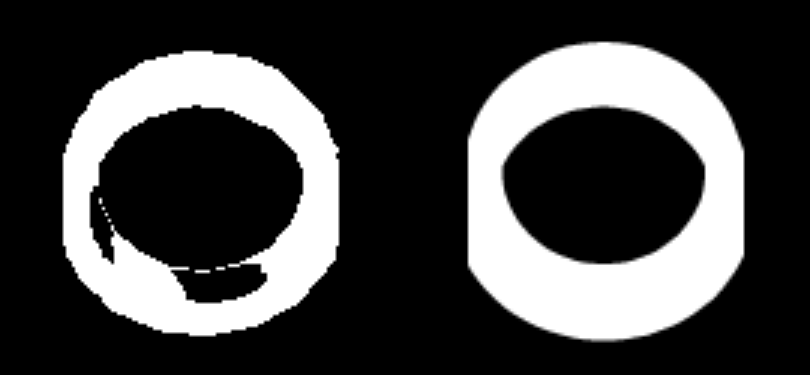

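The fit shows the ring centred in the fingers (within about 0.6 mm) and near level, with its centre about 5 mm ahead of the TCP. I'll measure the gauge once more with the arm settled.

Run:
```python
from h import *
p=cam("wrist"); s=get_state(); print(s["clock"],s["tcp_pos"],s["orientation"])
f=max(rings(p,(240,58,342,164),.01,70,smin=100),key=lambda r:(80<r[2]<95)*r[4]); print(f, proj(p,[.4508,.1385,.01]))
Rt=R.from_quat(np.roll(s["orientation"],-1)).as_matrix(); print("tool delta mm",Rt.T@(np.array([f[0],f[1],s["tcp_pos"][2]*1000])-1000*s["tcp_pos"]))
Ti=np.linalg.inv(p["T"])
```

```text
7.6833 [0.53786199 0.13921357 0.18599351] [-3.28492253e-04  1.72437820e-01  9.85020342e-01 -1.23551021e-04]
(450.8, 138.8, 89.1, 89.8, 252) [292.15829887 109.60104532]
tool delta mm [ 8.17439361e+01 -2.99647565e+01  6.01050662e-02]
```

Request:
jog_arm([
  {"slide": [20,-8,0],"fingers": 0.7,"angular": [0,0,0]},
  {"slide": [50,-18,0],"fingers": 0.7,"angular": [0,0,0]},
  {"slide": [72,-26,5],"fingers": 0.7,"angular": [0,0,0]},
  {"slide": [82,-30,20],"fingers": 0.7,"angular": [0,0,0]},
  {"slide": [82,-30,45],"fingers": 0.7,"angular": [0,0,0]},
  {"slide": [82,-30,62],"fingers": 0.7,"angular": [0,0,0]},
  {"slide": [82,-30,70],"fingers": 0.7,"angular": [0,0,0]},
  {"slide": [82,-30,70],"fingers": 0.7,"angular": [0,0,0]},
  {"slide": [82,-30,70],"fingers": 0.7,"angular": [0,0,0]},
  {"slide": [82,-30,70],"fingers": 0.7,"angular": [0,0,0]},
])

```text
clock: 8.52
tcp_pos: [0.4518, 0.1397, 0.1173]
orientation: [0.001, 0.172, 0.985, 0.0]
wrist_force: [0.6, -0.2, -0.6]
finger_gap: 0.0489
grip_force: 52.2
```

Run:
```python
from h import *
T=[]
for i in range(3):
    p=cam("wrist"); s=get_state(); T.append(s["tcp_pos"])
print(s["clock"],np.mean(T,0),s["orientation"],s["wrist_force"],proj(p,[.4508,.1387,.087]))
a=p["color"][150:350,160:480,::-1]
c=cam("side"); q=proj(c,[.4508,.1387,.09]).astype(int); b=c["color"][q[1]-40:q[1]+40,q[0]-64:q[0]+64,::-1]
cv2.imwrite("pics/w6.png",np.vstack([cv2.resize(a,(480,300)),cv2.resize(b,(480,300))]))
```

```text
8.6667 [0.45191403 0.13987869 0.11738856] [9.09498799e-04 1.71656900e-01 9.85156320e-01 3.25360677e-04] [ 0.39589782  0.36152421 -1.10959511] [318.22695494 238.09918489]
```

View pics/w6.png

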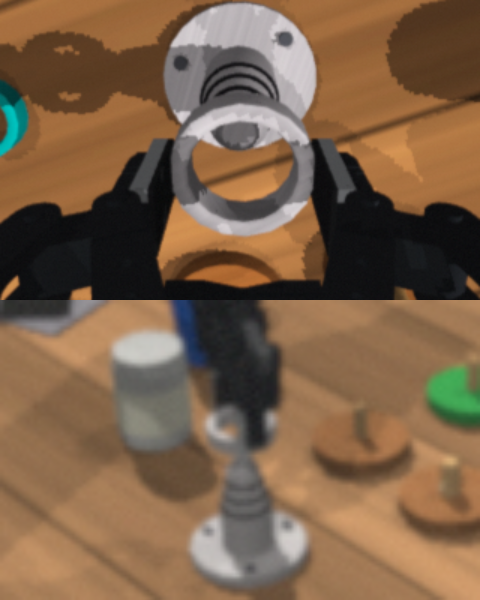

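The wrist view shows the gauge tip at about (318,233) just ahead of the ring centre (322,258). The side view shows the ring right above the tip. The offset comes to about +1 mm in x and -1.3 mm in y, so I'm descending with that correction.

Request:
jog_arm([
  {"slide": [1,-1.3,3],"fingers": 0.7,"angular": [0,0,0]},
  {"slide": [1,-1.3,10],"fingers": 0.7,"angular": [0,0,0]},
  {"slide": [1,-1.3,18],"fingers": 0.7,"angular": [0,0,0]},
  {"slide": [1,-1.3,26],"fingers": 0.7,"angular": [0,0,0]},
  {"slide": [1,-1.3,33],"fingers": 0.7,"angular": [0,0,0]},
  {"slide": [1,-1.3,38],"fingers": 0.7,"angular": [0,0,0]},
  {"slide": [1,-1.3,40],"fingers": 0.7,"angular": [0,0,0]},
  {"slide": [1,-1.3,40],"fingers": 0.7,"angular": [0,0,0]},
])

```text
clock: 9.38
tcp_pos: [0.4489, 0.1389, 0.0755]
orientation: [-0.001, 0.172, 0.985, -0.0]
wrist_force: [-0.0, 0.1, -0.9]
finger_gap: 0.0491
grip_force: 52.2
```

```bash
cat > ring2.py <<'E'
from h import *
# through-hole & gauge, tool-frame lateral centres by columns/rows; grey-ring fit at top plane
import pickle
for i in range(2): read_camera("wrist")
p=cam("wrist"); s=get_state(); print(s["clock"],s["tcp_pos"],s["wrist_force"],s["ft_torque"])
pickle.dump((p,s),open("w7.pkl","wb"))
g=cv2.cvtColor(p["color"],cv2.COLOR_RGB2GRAY)
for r in (245,255,265): print(r,g[r,262:382:2].tolist())
E
python3 ring2.py
```

```text
9.5333 [0.44972842 0.13907296 0.07651586] [ 0.27369128  0.8390645  -0.56183144] [ 0.0353366  -0.01295282 -0.01249479]
245 [76, 75, 75, 75, 57, 13, 11, 77, 106, 111, 128, 128, 130, 130, 111, 41, 29, 61, 42, 7, 36, 84, 92, 94, 96, 95, 93, 92, 92, 91, 93, 90, 88, 85, 84, 80, 79, 74, 68, 54, 15, 15, 58, 57, 20, 96, 145, 178, 181, 186, 193, 201, 134, 18, 13, 29, 74, 75, 75, 75]
255 [73, 76, 57, 14, 13, 11, 69, 91, 93, 97, 111, 109, 84, 151, 208, 158, 28, 24, 83, 95, 96, 97, 97, 98, 96, 96, 98, 96, 97, 95, 94, 92, 91, 91, 88, 85, 81, 80, 77, 75, 71, 66, 46, 15, 53, 176, 169, 84, 126, 139, 135, 131, 120, 90, 24, 14, 14, 29, 74, 76]
265 [55, 15, 15, 19, 11, 13, 52, 92, 96, 99, 99, 86, 60, 58, 128, 201, 201, 64, 96, 99, 103, 103, 105, 104, 104, 102, 107, 114, 121, 125, 131, 129, 119, 99, 90, 85, 82, 80, 78, 73, 72, 67, 59, 98, 182, 162, 78, 76, 95, 129, 133, 131, 122, 86, 15, 12, 12, 10, 15, 30]
```

Request:
jog_arm([
  {"slide": [0,0,3],"fingers": 0.7,"angular": [0,0,0]},
  {"slide": [0,0,5],"fingers": 0.7,"angular": [0,0,0]},
  {"slide": [0,0,7],"fingers": 0.7,"angular": [0,0,0]},
  {"slide": [0,0,8],"fingers": 0.7,"angular": [0,0,0]},
  {"slide": [0,0,8],"fingers": 0.7,"angular": [0,0,0]},
])

```text
clock: 9.95
tcp_pos: [0.4492, 0.139, 0.068]
orientation: [-0.0, 0.172, 0.985, -0.0]
wrist_force: [0.1, -0.2, -1.2]
finger_gap: 0.0494
grip_force: 52.2
```

Request:
jog_arm([
  {"slide": [0,0,1.5],"fingers": 0.7,"angular": [0,0,0]},
  {"slide": [0,0,3],"fingers": 0.7,"angular": [0,0,0]},
  {"slide": [0,0,3],"fingers": 0.7,"angular": [0,0,0]},
])

```text
clock: 10.2
tcp_pos: [0.4493, 0.139, 0.065]
orientation: [-0.0, 0.172, 0.985, -0.0]
wrist_force: [0.3, -0.3, -1.6]
finger_gap: 0.049
grip_force: 52.2
```

Request:
jog_arm([
  {"slide": [0,0,1],"fingers": 0.7,"angular": [0,0,0]},
  {"slide": [0,0,2],"fingers": 0.7,"angular": [0,0,0]},
  {"slide": [0,0,2],"fingers": 0.7,"angular": [0,0,0]},
])

```text
clock: 10.45
tcp_pos: [0.4493, 0.139, 0.0631]
orientation: [-0.0, 0.172, 0.985, -0.0]
wrist_force: [-0.1, -0.4, -1.0]
finger_gap: 0.0488
grip_force: 52.2
```

Request:
jog_arm([
  {"slide": [0,0,1],"fingers": 0.7,"angular": [0,0,0]},
  {"slide": [0,0,1.5],"fingers": 0.7,"angular": [0,0,0]},
  {"slide": [0,0,1.5],"fingers": 0.7,"angular": [0,0,0]},
])

```text
clock: 10.7
tcp_pos: [0.4496, 0.139, 0.0618]
orientation: [0.0, 0.172, 0.985, 0.0]
wrist_force: [0.3, 0.2, -0.6]
finger_gap: 0.0489
grip_force: 52.3
```

Request:
jog_arm([
  {"slide": [0,0,0.7],"fingers": 0.7,"angular": [0,0,0]},
  {"slide": [0,0,1],"fingers": 0.7,"angular": [0,0,0]},
  {"slide": [0,0,1],"fingers": 0.7,"angular": [0,0,0]},
])

```text
clock: 10.95
tcp_pos: [0.4498, 0.139, 0.0609]
orientation: [0.0, 0.172, 0.985, 0.0]
wrist_force: [0.5, 0.2, -0.7]
finger_gap: 0.0494
grip_force: 52.3
```

Request:
jog_arm([
  {"slide": [0,0,0.7],"fingers": 0.7,"angular": [0,0,0]},
  {"slide": [0,0,1],"fingers": 0.7,"angular": [0,0,0]},
  {"slide": [0,0,1],"fingers": 0.7,"angular": [0,0,0]},
])

```text
clock: 11.2
tcp_pos: [0.45, 0.139, 0.0602]
orientation: [0.001, 0.172, 0.985, 0.0]
wrist_force: [1.0, -1.2, 3.1]
finger_gap: 0.0488
grip_force: 52.7
```

Contact comes with the underside at about 48 mm, which is the bottom line. Now I'll press gradually.

Request:
jog_arm([
  {"slide": [0,0,0.5],"fingers": 0.7,"angular": [0,0,0]},
  {"slide": [0,0,0.8],"fingers": 0.7,"angular": [0,0,0]},
  {"slide": [0,0,0.8],"fingers": 0.7,"angular": [0,0,0]},
])

```text
clock: 11.45
tcp_pos: [0.4502, 0.139, 0.0599]
orientation: [0.001, 0.172, 0.985, 0.0]
wrist_force: [-0.0, -0.6, 7.7]
finger_gap: 0.0492
grip_force: 53.2
```

Request:
jog_arm([
  {"slide": [0,0,0.4],"fingers": 0.7,"angular": [0,0,0]},
  {"slide": [0,0,0.6],"fingers": 0.7,"angular": [0,0,0]},
  {"slide": [0,0,0.6],"fingers": 0.7,"angular": [0,0,0]},
  {"slide": [0,0,0.6],"fingers": 0.7,"angular": [0,0,0]},
  {"slide": [0,0,0.6],"fingers": 0.7,"angular": [0,0,0]},
  {"slide": [0,0,0.6],"fingers": 0.7,"angular": [0,0,0]},
])

```text
clock: 11.95
tcp_pos: [0.4502, 0.139, 0.0598]
orientation: [0.001, 0.172, 0.985, 0.0]
wrist_force: [-1.6, -1.4, 12.1]
finger_gap: 0.0488
grip_force: 53.6
```

Request:
jog_arm([
  {"slide": [0,0,0],"fingers": 0.7,"angular": [0,0,0]},
  {"slide": [0,0,0],"fingers": 0.7,"angular": [0,0,0]},
  {"slide": [0,0,0],"fingers": 0.7,"angular": [0,0,0]},
  {"slide": [0,0,0],"fingers": 0.7,"angular": [0,0,0]},
  {"slide": [0,0,0],"fingers": 0.7,"angular": [0,0,0]},
  {"slide": [0,0,0],"fingers": 0.7,"angular": [0,0,0]},
])

```text
clock: 12.45
tcp_pos: [0.4502, 0.139, 0.0598]
orientation: [0.001, 0.172, 0.985, 0.0]
wrist_force: [-0.8, -0.9, 11.6]
finger_gap: 0.0489
grip_force: 53.6
```

The press held at about 12 N and z is steady. To be sure it isn't a tilted catch, I'll let go, let the collar settle, re-grip and press again.

Request:
jog_arm([
  {"slide": [0,0,-1.5],"fingers": 0.7,"angular": [0,0,0]},
  {"slide": [0,0,-1.5],"fingers": 0.5,"angular": [0,0,0]},
  {"slide": [0,0,-1.5],"fingers": 0.3,"angular": [0,0,0]},
  {"slide": [0,0,-1.5],"fingers": 0.3,"angular": [0,0,0]},
  {"slide": [0,0,-1.5],"fingers": 0.3,"angular": [0,0,0]},
  {"slide": [0,0,-1.5],"fingers": 0.3,"angular": [0,0,0]},
])

```text
clock: 12.95
tcp_pos: [0.4488, 0.139, 0.0595]
orientation: [-0.001, 0.171, 0.985, -0.0]
wrist_force: [0.2, 0.5, 0.3]
finger_gap: 0.0599
grip_force: 0.0
```

Request:
jog_arm([
  {"slide": [0,0,0],"fingers": 0.5,"angular": [0,0,0]},
  {"slide": [0,0,0],"fingers": 0.7,"angular": [0,0,0]},
  {"slide": [0,0,0],"fingers": 0.7,"angular": [0,0,0]},
  {"slide": [0,0,0],"fingers": 0.7,"angular": [0,0,0]},
])

```text
clock: 13.28
tcp_pos: [0.4492, 0.1392, 0.0598]
orientation: [-0.0, 0.171, 0.985, 0.0]
wrist_force: [-1.8, 1.5, 1.2]
finger_gap: 0.049
grip_force: 51.4
```

Request:
jog_arm([
  {"slide": [0,0,0.5],"fingers": 0.7,"angular": [0,0,0]},
  {"slide": [0,0,0.8],"fingers": 0.7,"angular": [0,0,0]},
  {"slide": [0,0,0.8],"fingers": 0.7,"angular": [0,0,0]},
])

```text
clock: 13.53
tcp_pos: [0.4493, 0.1392, 0.0596]
orientation: [-0.0, 0.171, 0.985, 0.0]
wrist_force: [-2.6, 1.0, 6.5]
finger_gap: 0.0489
grip_force: 52.1
```

Request:
jog_arm([
  {"slide": [0,0,0.4],"fingers": 0.7,"angular": [0,0,0]},
  {"slide": [0,0,0.6],"fingers": 0.7,"angular": [0,0,0]},
  {"slide": [0,0,0.6],"fingers": 0.7,"angular": [0,0,0]},
  {"slide": [0,0,0.6],"fingers": 0.7,"angular": [0,0,0]},
  {"slide": [0,0,0.6],"fingers": 0.7,"angular": [0,0,0]},
  {"slide": [0,0,0.6],"fingers": 0.7,"angular": [0,0,0]},
])

```text
clock: 14.03
tcp_pos: [0.4494, 0.1392, 0.0595]
orientation: [0.0, 0.171, 0.985, 0.0]
wrist_force: [-4.1, 0.7, 12.0]
finger_gap: 0.049
grip_force: 52.5
```

Request:
jog_arm([
  {"slide": [0,0,0],"fingers": 0.7,"angular": [0,0,0]},
  {"slide": [0,0,0],"fingers": 0.7,"angular": [0,0,0]},
  {"slide": [0,0,0],"fingers": 0.7,"angular": [0,0,0]},
  {"slide": [0,0,0],"fingers": 0.7,"angular": [0,0,0]},
  {"slide": [0,0,0],"fingers": 0.7,"angular": [0,0,0]},
  {"slide": [0,0,0],"fingers": 0.7,"angular": [0,0,0]},
  {"slide": [0,0,0],"fingers": 0.7,"angular": [0,0,0]},
  {"slide": [0,0,0],"fingers": 0.7,"angular": [0,0,0]},
])

```text
clock: 14.7
tcp_pos: [0.4494, 0.1392, 0.0596]
orientation: [0.0, 0.171, 0.985, 0.0]
wrist_force: [-3.3, 1.5, 11.6]
finger_gap: 0.0489
grip_force: 52.5
```

Run:
```python
from h import *
p=cam("side")
for r in tip_of("collar_a",p)[:6]: print(round(r["p"],2),np.round(r["point"],1),at(p,r["point"],.048)[:2].round(3))
print([ (z,proj(p,[.4508,.1387,z]).round(1)) for z in (.048,.059,.07)])
```

```text
0.8 [442.4 261.3] [ 0.577 -0.333]
0.75 [398.6 247. ] [ 0.545 -0.229]
0.5 [304.6 243.6] [ 0.388 -0.056]
0.46 [274.3 199.8] [0.458 0.148]
[(0.048, array([274.3, 202.1])), (0.059, array([274.1, 198.9])), (0.07, array([273.9, 195.7]))]
```

The collar seats at the bottom line. Its network point (274,200) sits within about 2 px of the projected bottom-line position (274,202). That means the thick dowel. I'll lift it off and travel to look at the stands.

Request:
jog_arm([
  {"slide": [0,0,-3],"fingers": 0.7,"angular": [0,0,0]},
  {"slide": [0,0,-10],"fingers": 0.7,"angular": [0,0,0]},
  {"slide": [0,0,-25],"fingers": 0.7,"angular": [0,0,0]},
  {"slide": [0,0,-50],"fingers": 0.7,"angular": [0,0,0]},
  {"slide": [0,0,-80],"fingers": 0.7,"angular": [0,0,0]},
  {"slide": [0,0,-110],"fingers": 0.7,"angular": [0,0,0]},
  {"slide": [0,0,-130],"fingers": 0.7,"angular": [0,0,0]},
  {"slide": [0,0,-130],"fingers": 0.7,"angular": [0,0,0]},
])

```text
clock: 15.47
tcp_pos: [0.4523, 0.1392, 0.1933]
orientation: [0.004, 0.172, 0.985, 0.001]
wrist_force: [0.7, -0.8, -0.9]
finger_gap: 0.0491
grip_force: 52.0
```

Request:
jog_arm([
  {"slide": [-20,-9,0],"fingers": 0.7,"angular": [0,0,0]},
  {"slide": [-50,-22,0],"fingers": 0.7,"angular": [0,0,0]},
  {"slide": [-85,-37,0],"fingers": 0.7,"angular": [0,0,0]},
  {"slide": [-120,-52,0],"fingers": 0.7,"angular": [0,0,0]},
  {"slide": [-155,-68,0],"fingers": 0.7,"angular": [0,0,0]},
  {"slide": [-190,-83,0],"fingers": 0.7,"angular": [0,0,0]},
  {"slide": [-225,-98,0],"fingers": 0.7,"angular": [0,0,0]},
  {"slide": [-250,-109,0],"fingers": 0.7,"angular": [0,0,0]},
  {"slide": [-266,-116,0],"fingers": 0.7,"angular": [0,0,0]},
  {"slide": [-266,-116,0],"fingers": 0.7,"angular": [0,0,0]},
])

```text
clock: 16.3
tcp_pos: [0.6626, -0.0635, 0.1862]
orientation: [-0.0, 0.173, 0.985, -0.0]
wrist_force: [-0.1, -0.4, -0.2]
finger_gap: 0.0489
grip_force: 51.9
```

```bash
cat > st.py <<'E'
from h import *
for i in range(3): read_camera("wrist")
p=cam("wrist"); s=get_state(); print(s["clock"],s["tcp_pos"],s["orientation"],s["finger_gap"],s["grip_force"])
save(p,"w8.png")
for t in("stand_thin","stand_mid","stand_thick"):
    for r in tip_of(t,p)[:2]: print(t,round(r["p"],2),np.round(r["point"]),at(p,r["point"],0)[:2].round(4))
# dark-red wood disc: hue fit around expected block outlines
hsv=cv2.cvtColor(p["color"],cv2.COLOR_RGB2HSV)
for y in(-.035,.073,.178):
    e=proj(p,[.612,y,.015]); print("expected px",e.round())
    x,r=e.astype(int)
    if 0<=x<640 and 0<=r<400: print(hsv[max(r-14,0),x],hsv[r,max(x-25,0)],hsv[r,min(x+25,639)])
E
python3 st.py
```

```text
16.5 [ 0.65956865 -0.05936858  0.18774801] [-9.83189614e-04  1.71306661e-01  9.85217256e-01  1.39425912e-04] 0.04883437201561693 51.94410005584359
stand_thin 0.75 [535.  60.] [0.6109 0.191 ]
stand_thin 0.62 [534. 181.] [0.7391 0.1732]
stand_mid 0.63 [422.  98.] [0.6075 0.0728]
stand_thick 0.89 [325. 145.] [ 0.6193 -0.0404]
expected px [328. 138.]
[ 13 185 152] [ 12 174  95] [ 13 182 164]
expected px [428. 101.]
[ 16 150  97] [ 13 187  94] [ 14 184 169]
expected px [533.  63.]
[ 13 182 168] [ 13 182 164] [ 14 167 113]
```

Run:
```python
from h import *
p=cam("wrist"); s=get_state(); print(s["clock"],s["tcp_pos"],s["orientation"])
def ortho(c,z,h,k):   # h half-size m, k px per mm
    n=int(2000*h*k); W=np.array([[c[0]-h,c[1]-h],[c[0]+h,c[1]-h],[c[0]-h,c[1]+h]])
    W=np.vstack([W,[c[0]+h,c[1]+h]]); S=np.float32([proj(p,[*w,z]) for w in W]); D=np.float32([[0,0],[n,0],[0,n],[n,n]])
    return cv2.warpPerspective(p["color"],cv2.getPerspectiveTransform(S,D),(n,n),flags=cv2.INTER_LINEAR)
for nm,c in(("thick?",(.617,-.038)),("mid?",(.609,.073)),("thin?",(.610,.186))):
    o=ortho(c,.015,.065,2); g=cv2.GaussianBlur(cv2.cvtColor(o,cv2.COLOR_RGB2GRAY),(5,5),0)
    k=cv2.HoughCircles(g,cv2.HOUGH_GRADIENT,1,20,param1=80,param2=15,minRadius=78,maxRadius=90)
    if k is not None: print(nm,"block",[(np.round(c[0]*1000+a[0]/2-65,1),np.round(c[1]*1000+a[1]/2-65,1),a[2]/2) for a in k[0][:2]])
    o=ortho(c,.045,.03,5); h=cv2.cvtColor(o,cv2.COLOR_RGB2HSV); m=((h[...,1]<150)&(h[...,2]>120)).astype(np.uint8)
    n,l,st,ct=cv2.connectedComponentsWithStats(m)
    for i in sorted(range(1,n),key=lambda i:-st[i,4])[:2]: print("  dowel blob mm wh",st[i,2:4]/5,"area",st[i,4]/25,"centre",np.round(np.array(c)*1000+ct[i]/5-30,1))
```

```text
16.7 [ 0.66008548 -0.05914217  0.18888422] [8.07799388e-05 1.70991846e-01 9.85272439e-01 5.49548048e-05]
thick? block [(np.float32(617.8), np.float32(-39.2), np.float32(41.3))]
  dowel blob mm wh [19.  18.4] area 268.84 centre [617.8 -38.6]
mid? block [(np.float32(606.2), np.float32(72.8), np.float32(40.75))]
  dowel blob mm wh [14.6 12.6] area 133.96 centre [606.1  73.2]
thin? block [(np.float32(612.2), np.float32(185.8), np.float32(40.3))]
  dowel blob mm wh [8.6 5.4] area 33.16 centre [612.7 186.3]
```

The dowel blob widths confirm the order: 19, 14 and 9 mm, so the thick stand is at (0.618,-0.039). I'm placing the collar there.

Request:
jog_arm([
  {"slide": [20,2,0],"fingers": 0.7,"angular": [0,0,0]},
  {"slide": [40,4,10],"fingers": 0.7,"angular": [0,0,0]},
  {"slide": [46,5,40],"fingers": 0.7,"angular": [0,0,0]},
  {"slide": [46,5,70],"fingers": 0.7,"angular": [0,0,0]},
  {"slide": [46,5,95],"fingers": 0.7,"angular": [0,0,0]},
  {"slide": [46,5,108],"fingers": 0.7,"angular": [0,0,0]},
  {"slide": [46,5,112],"fingers": 0.7,"angular": [0,0,0]},
  {"slide": [46,5,112],"fingers": 0.7,"angular": [0,0,0]},
  {"slide": [46,5,112],"fingers": 0.7,"angular": [0,0,0]},
])

```text
clock: 17.45
tcp_pos: [0.6195, -0.0396, 0.0775]
orientation: [0.001, 0.171, 0.985, 0.0]
wrist_force: [0.1, -0.1, -0.2]
finger_gap: 0.049
grip_force: 51.9
```

Request:
jog_arm([
  {"slide": [1,0,8],"fingers": 0.7,"angular": [0,0,0]},
  {"slide": [1,0,18],"fingers": 0.7,"angular": [0,0,0]},
  {"slide": [1,0,28],"fingers": 0.7,"angular": [0,0,0]},
  {"slide": [1,0,37],"fingers": 0.7,"angular": [0,0,0]},
  {"slide": [1,0,44],"fingers": 0.7,"angular": [0,0,0]},
  {"slide": [1,0,48],"fingers": 0.7,"angular": [0,0,0]},
  {"slide": [1,0,48],"fingers": 0.7,"angular": [0,0,0]},
  {"slide": [1,0,48],"fingers": 0.7,"angular": [0,0,0]},
])

```text
clock: 18.12
tcp_pos: [0.6179, -0.0395, 0.0282]
orientation: [-0.0, 0.172, 0.985, 0.0]
wrist_force: [-0.5, 0.1, -0.8]
finger_gap: 0.0492
grip_force: 52.0
```

Request:
jog_arm([
  {"slide": [0,0,1],"fingers": 0.7,"angular": [0,0,0]},
  {"slide": [0,0,1.5],"fingers": 0.7,"angular": [0,0,0]},
  {"slide": [0,0,1.5],"fingers": 0.7,"angular": [0,0,0]},
])

```text
clock: 18.37
tcp_pos: [0.6182, -0.0395, 0.0277]
orientation: [0.0, 0.172, 0.985, -0.0]
wrist_force: [-2.3, 0.8, 5.5]
finger_gap: 0.049
grip_force: 52.6
```

Touching the block at 5.5 N, so I'll release, open evenly and withdraw.

Request:
jog_arm([
  {"slide": [0,0,-0.7],"fingers": 0.6,"angular": [0,0,0]},
  {"slide": [0,0,-0.7],"fingers": 0.4,"angular": [0,0,0]},
  {"slide": [0,0,-0.7],"fingers": 0.2,"angular": [0,0,0]},
  {"slide": [0,0,-0.7],"fingers": 0.2,"angular": [0,0,0]},
  {"slide": [0,0,-0.7],"fingers": 0.2,"angular": [0,0,0]},
  {"slide": [0,0,-15],"fingers": 0.2,"angular": [0,0,0]},
  {"slide": [0,0,-50],"fingers": 0.2,"angular": [0,0,0]},
  {"slide": [0,0,-90],"fingers": 0.2,"angular": [0,0,0]},
  {"slide": [0,0,-130],"fingers": 0.2,"angular": [0,0,0]},
  {"slide": [0,0,-150],"fingers": 0.2,"angular": [0,0,0]},
])

```text
clock: 19.2
tcp_pos: [0.62, -0.0398, 0.1823]
orientation: [0.003, 0.172, 0.985, -0.0]
wrist_force: [1.0, -0.7, 0.5]
finger_gap: 0.0684
grip_force: 0.0
```

Run:
```python
from h import *
for i in range(3): read_camera("wrist")
p=cam("wrist"); s=get_state(); print(s["clock"],s["tcp_pos"],s["finger_gap"],s["wrist_force"])
e=proj(p,[.6178,-.039,.029]).astype(int); print(e)
print([r for r in rings(p,(e[0]-60,e[1]-60,e[0]+60,e[1]+60),.029,60)])
```

```text
19.4 [ 0.61837548 -0.03956278  0.17730782] 0.06835897818623646 [-0.7891931   0.16396965 -1.19898215]
[320 189]
[(618.9, -39.3, 50.0, 50.5, 137), (618.9, -39.6, 37.8, 39.8, 104)]
```

The ring lies flat around the thick dowel: its circle fit at z = 29 mm gives 50×50.5 mm, centred within about 1 mm. I'm handing in.

```bash
python3 -c "
from workcell import *
print(hand_in())"
```

```text
the job is handed in; nothing more can be done
None
```

The mat's collar stopped at the bottom line, was pressed home there at about 12 N, and now lies flat over the thick dowel; the job is handed in at about 19 s, with no verdict shown.

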